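# Feed a carton down a guide lane

### The job

Push the small brown carton into the lane between the two low rails, long side across the lane as it roughly stands now, and on down the lane until it rests flat against the stop bar at the far end; neither the carton nor the robot may touch either rail. Only push it along the bench from its sides with the fingertips or the outside of the fingers: do not straddle or grip it, lift it, tip it or press on it from above. Leave the wire spool, the pile of round boards and the loupe where they stand.

Things in the scene. Friction and masses are not known exactly. Their poses are not given: they have to be found in the camera images.
- carton: Loose closed brown carton, a box 41 x 60 x 22 mm (x, y, z), 40 to 85 g. Origin at the centre of its underside, z up; y runs along the 60 mm side, which must lie across the lane. It starts on the bench 85 to 105 mm in front of the lane's mouth, up to 40 mm off its centre line and up to 0.45 rad askew.
- lane: Fixed guide lane on the bench, without floor. Origin on the bench, mid-mouth; x down the lane, y to the left rail. Rail faces at y = +38 and -38 mm (8 mm to spare each side of the carton), lane from x = 0 to the flat face of the dark steel stop bar at x = 140 mm; a carton that is home has its origin at x = 119.5 mm. Stop bar 14 mm thick, 126 wide, 22 high with its screws; may be touched.
- left_rail: Left rail, a fixed aluminium angle 140 mm long: upright web 3 mm thick and 12 mm high, with a flat foot that reaches 16 mm outward from the inner face, 2.5 mm high, screw heads up to 5 mm. Origin on the bench at the mouth end of its inner face; axes as the lane's. Not to be touched.
- right_rail: Right rail, the mirror image of the left one. Origin on the bench at the mouth end of its inner face; axes as the lane's. Not to be touched.
- spool: Loose reel of solder wire with black flanges, 62 mm in diameter, 48 mm high, upright; origin at the centre of its underside. Stays where it is.
- board_pile: Loose low pile of round green circuit boards, 68 mm in diameter, 28 mm high; origin at the centre of its underside. Stays where it is.
- loupe: Loose black eye loupe, 38 mm in diameter, 36 mm high, standing on its rim; origin at the centre of its underside. Stays where it is.

How it is judged:
On the way:
1. the carton is wholly inside the mouth of the lane, between the rails, on the bench (x of carton in the frame of lane between 0.025 and 0.1 m and y of carton in the frame of lane between -0.009 and 0.009 m and height (world z) of carton below 0.004 m).
At the end, for the whole second after the job is handed in: The carton stands at rest flat on the bench at the end of the lane, long side across it: its front within about 4 mm of the stop bar, square to it within 0.07 rad, clear of both rails (x of carton in the frame of lane between 0.1155 and 0.1225 m and y of carton in the frame of lane between -0.009 and 0.009 m and angle between the y axis of carton and the y axis of lane, either way round below 0.07 rad and angle between carton's own z axis and vertical below 0.05 rad and height (world z) of carton below 0.004 m and linear speed of carton below 0.01 m/s); the robot touches nothing.
It fails at once if the carton or the robot touches a rail (contact force between any of left_rail, right_rail and anything else above 0.2 N).
It fails at once if the carton is lifted or tipped (height (world z) of carton above 0.012 m or angle between carton's own z axis and vertical above 0.3 rad).
It fails at once if the carton is gripped, straddled or pressed from above (touched by the fingers with the tool's centre point over it) (contact force between carton and the fingers above 0.2 N and x of the grasp point in the frame of carton between -0.014 and 0.014 m and y of the grasp point in the frame of carton between -0.024 and 0.024 m).
It fails at once if the spool, the pile of boards or the loupe is moved from its place (distance of any of spool, board_pile, loupe from where it was at the start of the episode above 0.015 m).
It also fails if it takes over 72 s, if anything falls off the work surface, if the arm or the gripper's body presses on something with over 40 N, if the wrist force passes 120 N, or if a joint passes its speed limit or range.

### The arm

A 7-joint arm with a two-finger parallel gripper is mounted at the origin on a cart in front of the work surface, level with it; the furniture and walls round the work are solid. World frame = base frame: x ahead of the robot, y to its left, z up, the work surface at z = 0. Lengths are in m, angles in rad, forces in N, time in s.
With the tool pointing down it reaches from about 0.4 to 0.85 m from the base axis. Payload 4.5 kg.
Tool frame: the origin (TCP) lies at the very end of the fingers, on their centre line; the grasp point (between the pads) lies 19 mm behind it; z points along the fingers, y is the line along which they close (so a half turn about z gives the same grasp; the last joint's range is limited). The gripper opens to 88 mm and grips with 3 to 60 N. Pads are 18 mm wide; open, the fingers measure 123 mm over their backs; the gripper's body (75 mm by 187 mm) begins 45 mm behind the grasp point.
Start: joints at [1.242, 0.689, -0.195, 1.565, 0.157, 0.902, -0.215], TCP at [0.222, -0.584, 0.239] pointing down, gripper open.
Joint ranges: [-3.01, 3.01], [-0.46, 2.08], [-1.47, 1.51], [0.13, 2.56], [-1, 4.14], [0.04, 2.09], [-2.66, 2.66]. Speed limits (rad/s): [2.57, 2.57, 3.14, 3.14, 3.14, 3.14, 3.14].

### API

Orientations are given as a rotation vector (axis times angle).
In Python, from plant import robot gives the robot as it stands.
- The arm moves only by the shell command python3 nudge.py 'ROWS' [FORCE]. ROWS is a JSON list of rows, 1 to 5 of them, each of 5 numbers: dx, dy, dz in m, then a turn about the tool's z in rad, then the opening from 0.0 (shut) to 1.0 (fully open); each row is the pose to reach, as a shift and turn from the pose commanded when the command began, along the tool's axes at that moment; what a row does not reach only later rows make up. A row lasts 1/8 s, in which the tool goes at most 0.0625 m and 0.188 rad, less where a joint would pass 70% of its speed; a pose out of reach is approached as far as the arm can. The fingers move at their own pace and stop on an object; FORCE is the grip in N (left out, the last holds). Time passes only in rows, so rows that do not move let the fingers close. It prints the time, the measured TCP pose, the force, the opening and the grip force at its end.
- robot.read_state(): the state, without advancing time (a new reading comes with each control period).
- robot.camera(name): name is "scene" or "top" or "wrist"; returns a dict with "img" (420x560x3 uint8, red, green, blue), "fov_y" (degrees; the focal length in pixels is half the picture's height over the tangent of half this angle, whatever the lens; pixels are square), "cx", "cy" (the principal point, pixels), "dist_coeffs" ([k1, k2, p1, p2, k3] as OpenCV has them; the pictures are not rectified), "camera_from_world" (4x4, takes a point from world to camera coordinates); the wrist camera has in their place "T_tool_cam" (4x4, takes a point from camera to tool coordinates, whose origin is the TCP and whose axes are the flange's). Camera axes: x right, y down, z forward; pixel columns grow to the right and rows downward; lengths in m; the calibration is good to about 2 mm. A picture is of the moment at which its call begins: read the wrist's pose just before it. There is no depth.
- robot.finish_job(): hands the job in; it is judged then, once.
The state is a dict: "time": time; "q": joint angles; "joint_vel": joint speeds; "tau": joint torques, N m; "position": TCP position; "eef_rot": TCP orientation; "ft_force": force on the tool from outside, world axes, zero at the start; "torque": the same for the moment, N m; "grip_width": opening from 0.0 (shut) to 1.0 (fully open); "finger_force": force on a finger pad.
Only numpy, scipy, OpenCV 4.12 (cv2) and the standard library are available. Lean on these libraries where they do the work, as an engineer would, in place of code of your own. Each camera call takes 0.05 s, during which the arm holds its last target. There are 200 camera calls.

## Working session

There is one attempt and no reset: what is moved stays moved. The work goes in short steps, Python scripts to look and compute and a shell command to move; the robot and the scene stay as the last step left them, time stands still between calls to the robot, and variables do not carry over. Pictures are saved under pics/ and viewed, at most 10 in all, crops included, and the job is handed in when it is done.

```bash
ls; mkdir -p pics; cat > h.py <<'E'
import numpy as np,cv2,json
from plant import robot
from scipy.spatial.transform import Rotation as R
def K(c):
    h=c["img"].shape[0]; f=h/2/np.tan(np.radians(c["fov_y"])/2)
    return np.array([[f,0,c["cx"]],[0,f,c["cy"]],[0,0,1]])
def snap(n,fn=None):
    s=robot.read_state(); c=robot.camera(n)
    if n=="wrist":
        T=np.eye(4);T[:3,:3]=R.from_rotvec(s["eef_rot"]).as_matrix();T[:3,3]=s["position"]
        c["wc"]=T@np.array(c["T_tool_cam"])
    else: c["wc"]=np.linalg.inv(np.array(c["camera_from_world"]))
    if fn: cv2.imwrite("pics/"+fn,c["img"][:,:,::-1])
    return c
def ray(c,uv,z):
    p=cv2.undistortPoints(np.float64(uv).reshape(-1,1,2),K(c),np.float64(c["dist_coeffs"])).reshape(-1,2)
    d=np.c_[p,np.ones(len(p))]@c["wc"][:3,:3].T; o=c["wc"][:3,3]
    return (o+d*((z-o[2])/d[:,2])[:,None])[:,:2]
def proj(c,P):
    w=np.linalg.inv(c["wc"]);P=np.float64(P).reshape(-1,3)
    return cv2.projectPoints(P,cv2.Rodrigues(w[:3,:3])[0],w[:3,3],K(c),np.float64(c["dist_coeffs"]))[0].reshape(-1,2)
E
python3 - <<'E'
from h import *
for n in("top","scene"):
    c=snap(n,n+"0.png");print(n,c["wc"].round(3).tolist(),c["fov_y"])
print(robot.read_state())
E
```

```text
nudge.py
pics
plant.py
top [[-0.076, -0.972, 0.222, 0.328], [-0.997, 0.075, -0.011, 0.071], [-0.006, -0.223, -0.975, 1.189], [0.0, 0.0, 0.0, 1.0]] 43.63579678333663
scene [[0.862, -0.399, 0.312, 0.312], [-0.506, -0.665, 0.549, -0.422], [-0.012, -0.631, -0.775, 0.69], [0.0, 0.0, 0.0, 1.0]] 55.234855541153735
{'time': 0.1, 'q': array([ 1.24175978,  0.6899016 , -0.19452961,  1.56622251,  0.15728389,
        0.90247111, -0.21513587]), 'joint_vel': array([ 0.00033037, -0.00202687, -0.00068233, -0.00302195,  0.00088596,
        0.00075294, -0.00064876]), 'tau': array([-2.63102353e-03, -5.28495347e+01, -1.27125174e+00, -1.53837222e+01,
       -5.25355933e-02,  2.00246133e-03,  5.37522521e-05]), 'position': array([ 0.22160364, -0.58380357,  0.2379942 ]), 'eef_rot': array([-3.08848364e+00, -5.66593346e-01,  6.02222712e-04]), 'ft_force': array([-0.79692365,  0.01473272,  0.45800521]), 'torque': array([ 0.005873  ,  0.02546503, -0.03389695]), 'finger_force': 0.0, 'grip_width': 0.9976187949292106}
```

View pics/top0.png

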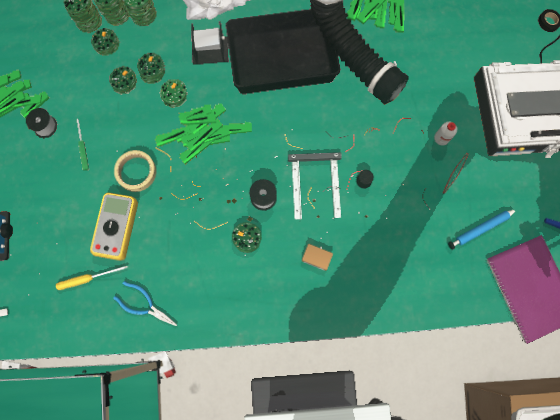

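View pics/scene0.png

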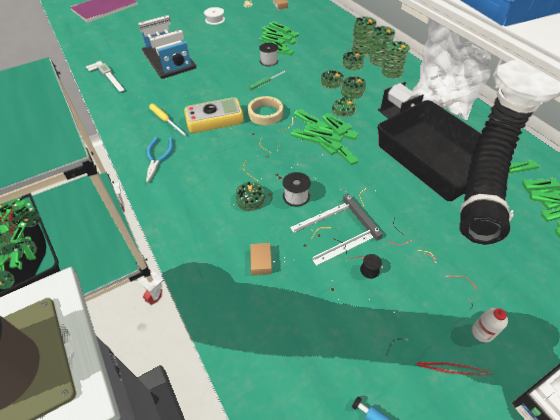

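The top view shows the carton at (318,257), the lane rails at u≈297 and 337 (v 160–218), the stop bar at (315,156), the spool at (263,194), the pile at (247,236) and the loupe at (365,179). The scene view agrees. I'll get rough positions first, then take a close look with the wrist camera.

```bash
python3 - <<'E'
from h import *
c=snap("top")
print(ray(c,[[318,257]],.022),ray(c,[[297,218],[337,218],[297,162],[337,162]],.01).round(3),ray(c,[[263,191]],.048),ray(c,[[247,233],[365,177]],.03))
s=robot.read_state();M=R.from_rotvec(s["eef_rot"]).as_matrix();print(M.round(3))
w=snap("wrist","w0.png");print(np.array(w["T_tool_cam"]).round(3).tolist(),w["fov_y"])
print("target delta tool", M.T@(np.array([.43,-.02,.25])-s["position"]))
E
python3 nudge.py '[[0.25,-0.19,0.04,0.45,0.14],[0.25,-0.19,0.04,0.45,0.14],[0.25,-0.19,0.04,0.45,0.14],[0.25,-0.19,0.04,0.45,0.14],[0.25,-0.19,0.04,0.45,0.14]]'; python3 - <<'E'
from h import *
s=robot.read_state();M=R.from_rotvec(s["eef_rot"]).as_matrix();print(M.round(3),s["position"], M.T@(np.array([.56,-.03,.20])-s["position"]))
E
```

```text
time: 0.82
position: [0.387, -0.3197, 0.1991]
eef_rot: [3.138, -0.137, 0.001]
ft_force: [1.0, -1.0, -0.5]
grip_width: 0.454
finger_force: 0.0
[[ 0.996 -0.087  0.001]
 [-0.087 -0.996 -0.   ]
 [ 0.001  0.    -1.   ]] [ 0.38704158 -0.31965836  0.19910058] [ 0.14707111 -0.30362262 -0.00088312]
```

```bash
python3 nudge.py '[[0.15,-0.3,0,0,0.14],[0.15,-0.3,0,0,0.14],[0.15,-0.3,0,0,0.14],[0.15,-0.3,0,0,0.14],[0.15,-0.3,0,0,0.14]]'; python3 nudge.py '[[0,0,0,0,0.14],[0,0,0,0,0.14]]';  python3 - <<'E'
from h import *
w=snap("wrist","w1.png");s=robot.read_state();print(s["position"])
E
```

```text
time: 1.45
position: [0.5505, -0.0532, 0.1992]
eef_rot: [3.138, -0.137, 0.0]
ft_force: [-0.2, -0.0, -0.1]
grip_width: 0.144
finger_force: 0.0
time: 1.7
position: [0.549, -0.0556, 0.199]
eef_rot: [3.138, -0.137, -0.001]
ft_force: [-0.1, -1.3, -0.6]
grip_width: 0.142
finger_force: 0.0
[ 0.54865589 -0.05674068  0.19907443]
```

View pics/w1.png

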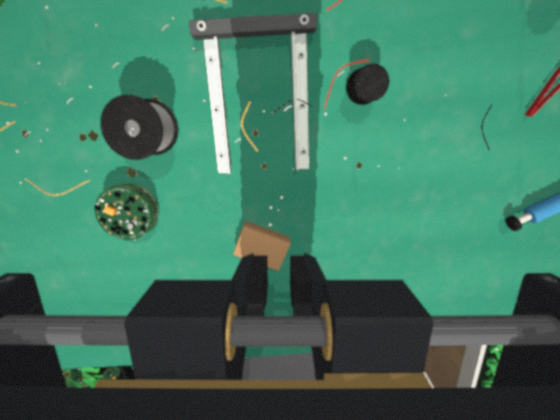

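The wrist view shows the rails (left about (218,105), right (302,100)), the stop bar (255,25), the carton (262,245) partly behind the fingertips, the spool (135,127), the pile (125,212) and the loupe (368,84). I'll measure the lane from this pose, then back off to see the whole carton.

```bash
cat > lane.py <<'E'
from h import *
def rails(c,rows,mid):
    h=cv2.cvtColor(c["img"],cv2.COLOR_RGB2HSV); m=((h[...,1]<70)&(h[...,2]>110))
    L=[];Rr=[]
    for v in rows:
        x=np.flatnonzero(m[v]); a=x[(x<mid)&(x>mid-75)];b=x[(x>=mid)&(x<mid+60)]
        if len(a)>5 and len(b)>5:L.append((a.max()+1,v+.5));Rr.append((b.min(),v+.5))
    return ray(c,L,0.0),ray(c,Rr,0.0)
def fit(p):
    a=cv2.fitLine(p.astype(np.float32),cv2.DIST_HUBER,0,1e-4,1e-4).ravel();d=a[:2]*np.sign(a[0]);return d,a[2:]
E
python3 - <<'E'
from lane import *
w=snap("wrist")
L,r=rails(w,range(45,160,3),260)
dl,pl=fit(L);dr,pr=fit(r);print("yaw",np.arctan2(dl[1],dl[0]),np.arctan2(dr[1],dr[0]))
d=dl+dr;d/=np.linalg.norm(d);n=np.array([-d[1],d[0]]);print("width",(pl-pr)@n)
mid=(pl+pr)/2
# stop bar front face bottom (z~0) & rail mouth ends
g=w["img"].astype(int)
for u in (235,255,275): print(u,[tuple(g[v,u]) for v in range(22,50,2)])
for u in (221,223,301,303): print(u,[int(g[v,u,0]) for v in range(155,182)])
print(mid.tolist(),d.tolist())
print((ray(w,[[223,173],[303,170],[255,38]],0)-mid)@np.c_[d,n], ray(w,[[255,33]],.02))
E
python3 nudge.py '[[-0.06,0,0.0,0,0.14],[-0.06,0,0.0,0,0.14],[-0.06,0,0,0,0.14]]'; python3 - <<'E'
from h import *
snap("wrist","w2.png");print(robot.read_state()["position"])
E
```

```text
yaw -0.03774799 -0.03390021
width 0.075341366
235 [(np.int64(77), np.int64(77), np.int64(78)), (np.int64(77), np.int64(78), np.int64(74)), (np.int64(79), np.int64(78), np.int64(75)), (np.int64(76), np.int64(77), np.int64(74)), (np.int64(77), np.int64(78), np.int64(75)), (np.int64(61), np.int64(63), np.int64(60)), (np.int64(45), np.int64(46), np.int64(43)), (np.int64(45), np.int64(59), np.int64(53)), (np.int64(54), np.int64(106), np.int64(85)), (np.int64(57), np.int64(116), np.int64(93)), (np.int64(53), np.int64(115), np.int64(90)), (np.int64(53), np.int64(117), np.int64(93)), (np.int64(54), np.int64(125), np.int64(98)), (np.int64(52), np.int64(125), np.int64(98))]
255 [(np.int64(81), np.int64(80), np.int64(78)), (np.int64(78), np.int64(79), np.int64(79)), (np.int64(80), np.int64(80), np.int64(79)), (np.int64(78), np.int64(78), np.int64(75)), (np.int64(67), np.int64(67), np.int64(64)), (np.int64(48), np.int64(48), np.int64(47)), (np.int64(47), np.int64(49), np.int64(47)), (np.int64(42), np.int64(78), np.int64(64)), (np.int64(37), np.int64(94), np.int64(75)), (np.int64(37), np.int64(95
[... 1011 characters left out ...]
50, 250, 250, 250, 250, 246, 225, 153, 91, 75, 76, 73, 70, 73, 72, 72]
301 [195, 202, 202, 201, 203, 203, 199, 202, 204, 201, 202, 198, 179, 138, 88, 54, 49, 47, 45, 49, 44, 45, 47, 44, 49, 44, 45]
303 [199, 204, 204, 201, 203, 204, 202, 203, 204, 203, 204, 196, 171, 131, 83, 51, 52, 47, 48, 49, 49, 49, 47, 44, 44, 43, 47]
[0.6456584930419922, -0.04258197918534279] [0.9993584156036377, -0.035816438496112823]
[[-0.07185667  0.04673192]
 [-0.073315   -0.04815705]
 [ 0.06746186 -0.00192058]] [[ 0.7123278  -0.04834542]]
time: 2.17
position: [0.4901, -0.0513, 0.1997]
eef_rot: [3.138, -0.141, 0.002]
ft_force: [1.2, 0.1, 1.4]
grip_width: 0.141
finger_force: 0.0
[ 0.49114062 -0.05104608  0.19977331]
```

View pics/w2.png

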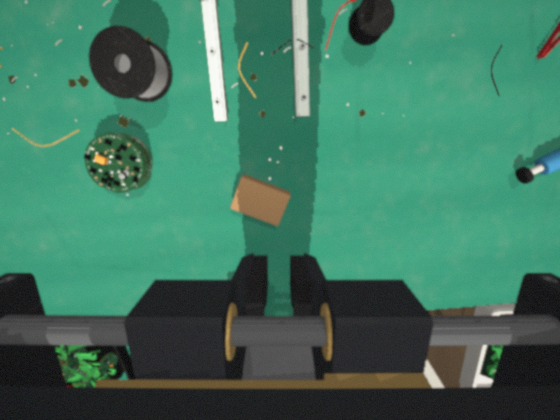

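The whole carton is now visible at (262,200): corners about (240,175), (291,192), (276,226) and (232,208), turned clockwise in the image.

```bash
cat > cart.py <<'E'
from lane import *
LM=np.array([.5732,-.0400]);LD=np.array([.99936,-.0358])
LN=np.array([-LD[1],LD[0]])
def carton(c):
    h=cv2.cvtColor(c["img"],cv2.COLOR_RGB2HSV)
    m=((h[...,0]>=4)&(h[...,0]<=20)&(h[...,1]>70)&(h[...,2]>50)).astype(np.uint8)
    m=cv2.morphologyEx(m,cv2.MORPH_OPEN,np.ones((3,3)))
    k=[x for x in cv2.findContours(m,0,1)[0] if 400<cv2.contourArea(x)<4000]
    out=[]
    for x in k:
        P=ray(c,x.reshape(-1,2)+.5,.022); P=(P-LM)@np.c_[LD,LN]
        (cx,cy),(a,b),t=cv2.minAreaRect((P*1000).astype(np.float32))
        if a>b: t-=90;
        t=(t+45)%180-45  # rotation of long side from lane y
        out.append((cx,cy,min(a,b),max(a,b),np.radians(t),tuple(x.reshape(-1,2).mean(0))))
    return out
def tool():
    s=robot.read_state();M=R.from_rotvec(s["eef_rot"]).as_matrix();p=(s["position"][:2]-LM)@np.c_[LD,LN]
    yaw=np.arctan2(M[1,0],M[0,0])-np.arctan2(LD[1],LD[0])
    print("t %.2f tool lane mm %s z %.4f yawrel %.3f F %s"%(s["time"],(p*1000).round(1),s["position"][2],yaw,s["ft_force"].round(1)))
def show(n="wrist",fn=None):
    c=snap(n,fn);tool();
    for o in carton(c):print("carton x %.1f y %.1f  %.1fx%.1f ang %.3f px"%o[:5],np.round(o[5]))
    return c
E
python3 - <<'E'
from cart import *
c=show();L,r=rails(c,range(5,110,3),258);f=np.c_[LD,LN]
for p in(L,r):q=(p-LM)@f*1000;print(q[[0,-1]])
show("top")
for n,uv,z in(("spool",[[124,62]],.048),("pile",[[117,162]],.028),("loupe",[[372,15]],.036)):print(n,(ray(c,uv,z)-LM)@f*1000)
E
```

```text
t 2.27 tool lane mm [-81.2 -13.7] z 0.1997 yawrel -0.053 F [-0.4 -0.2 -0.3]
carton x -353.4 y 21.1  30.3x480.1 ang -0.050 px [263. 383.]
carton x -343.9 y -234.3  52.1x74.9 ang 1.568 px [448. 363.]
carton x -88.3 y 6.5  42.2x58.5 ang -0.427 px [260. 201.]
[[114.94533049  37.49035731]
 [ 16.35611945  37.23626458]]
[[110.86932785 -37.93111366]
 [ 12.38735371 -37.41147465]]
t 2.33 tool lane mm [-81.3 -13.5] z 0.1996 yawrel -0.053 F [-0.8  0.1  0.3]
carton x -426.7 y -415.3  82.1x203.0 ang -0.018 px [518. 398.]
carton x -90.9 y 8.2  40.3x57.8 ang -0.426 px [317. 257.]
spool [[ 58.57659117 121.76123468]]
pile [[-33.94131919 158.99344575]]
loupe [[  87.73003218 -109.2574689 ]]
```

```bash
python3 nudge.py '[[-0.065,-0.016,0,-0.053,0.2],[-0.065,-0.016,0,-0.053,0.2],[-0.065,-0.016,0.06,-0.053,0.2],[-0.065,-0.016,0.12,-0.053,0.2],[-0.065,-0.016,0.12,-0.053,0.2]]' && python3 nudge.py '[[0,0,0,0,0.2],[0,0,0,0,0.2]]';python3 -c "
from cart import *
show('wrist','w3.png')"
```

```text
time: 2.95
position: [0.4246, -0.0283, 0.075]
eef_rot: [3.141, -0.054, -0.015]
ft_force: [-0.4, -0.1, 0.6]
grip_width: 0.197
finger_force: 0.0
time: 3.2
position: [0.4286, -0.0284, 0.082]
eef_rot: [-3.141, 0.054, -0.01]
ft_force: [1.8, 0.5, 0.5]
grip_width: 0.199
finger_force: 0.0
t 3.25 tool lane mm [-145.1    6.5] z 0.0819 yawrel 0.001 F [-0.1  0.9  0.3]
carton x -235.8 y -43.5  10.6x60.0 ang 1.691 px [337. 332.]
carton x -236.0 y 55.1  11.1x59.9 ang 1.471 px [220. 331.]
```

View pics/w3.png

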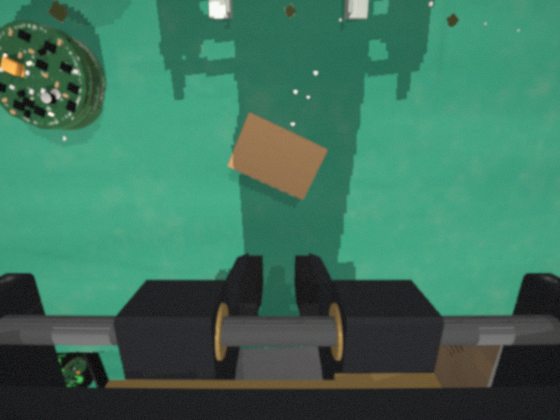

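The fingers stand squarely behind the carton, which is at (278,157) with its near right corner at (303,199). The path down is clear.

```bash
sed -i 's/<4000\]/<12000]/' cart.py; python3 nudge.py '[[0,0,0.03,0,0.2],[0,0,0.055,0,0.2],[0,0,0.068,0,0.2],[0,0,0.073,0,0.2],[0,0,0.073,0,0.2]]' ;python3 -c "
from cart import *
show()"
```

```text
time: 3.88
position: [0.442, -0.03, 0.0187]
eef_rot: [-3.14, 0.044, 0.032]
ft_force: [-0.7, -1.7, -0.8]
grip_width: 0.198
finger_force: 0.0
t 3.92 tool lane mm [-131.3    5.4] z 0.0181 yawrel 0.020 F [ 0.8  0.2 -0.3]
carton x -209.5 y 7.6  14.3x213.9 ang 0.012 px [273. 383.]
carton x -171.1 y -29.4  8.0x42.7 ang 1.663 px [337. 332.]
carton x -171.7 y 39.1  7.7x42.7 ang 1.479 px [220. 332.]
carton x -88.4 y 7.2  40.8x58.7 ang -0.425 px [273. 194.]
```

```bash
python3 nudge.py '[[0,0,0.0,0,0.2],[0,0,0,0,0.2]]' ;python3 -c "
from cart import *
tool();s=robot.read_state();print(s['q'].round(3),R.from_rotvec(s['eef_rot']).as_matrix().round(3))"
```

```text
time: 4.18
position: [0.4406, -0.0297, 0.0179]
eef_rot: [-3.14, 0.059, 0.036]
ft_force: [-0.2, -0.4, 0.7]
grip_width: 0.202
finger_force: 0.0
t 4.17 tool lane mm [-132.9    5.5] z 0.0179 yawrel -0.002 F [-0.2 -0.4  0.7]
[-0.005  0.917 -0.05   2.225  1.012  0.044 -2.655] [[ 0.999 -0.037 -0.023]
 [-0.037 -0.999  0.002]
 [-0.023 -0.001 -1.   ]]
```

The pose is limited by joint 6 this close in. I'll lift, line the fingers up with the tilted rear face (which allows a more forward pose), and come down there.

```bash
python3 nudge.py '[[0,0,-0.04,0,0.2],[0.0,-0.015,-0.06,0.1,0.2],[0.025,-0.015,-0.06,0.25,0.2],[0.025,-0.015,-0.06,0.427,0.2],[0.025,-0.015,-0.06,0.427,0.2]]' ;python3 nudge.py '[[0,0,0.0,0,0.2],[0,0,0,0,0.2]]' ;python3 -c "
from cart import *
show();s=robot.read_state();print(s['q'].round(3),R.from_rotvec(s['eef_rot']).as_matrix().round(3))"
```

```text
time: 4.8
position: [0.467, -0.0157, 0.0768]
eef_rot: [3.054, -0.717, -0.038]
ft_force: [1.0, -0.4, -0.1]
grip_width: 0.203
finger_force: 0.0
time: 5.05
position: [0.4666, -0.0156, 0.0763]
eef_rot: [3.055, -0.715, -0.04]
ft_force: [-0.1, 0.5, 0.3]
grip_width: 0.198
finger_force: 0.0
t 5.10 tool lane mm [-107.3   20.6] z 0.0762 yawrel -0.424 F [ 0.2 -0.2  0.2]
carton x -238.3 y 81.4  20.4x303.6 ang -0.432 px [273. 383.]
carton x -210.4 y 12.6  10.9x59.0 ang 1.250 px [337. 332.]
carton x -169.9 y 100.8  10.5x60.4 ang 1.029 px [220. 331.]
carton x -87.8 y 6.7  41.9x58.7 ang -0.427 px [284. 201.]
[ 0.064  0.801 -0.205  2.134  0.537  0.281 -2.634] [[ 0.896 -0.444 -0.026]
 [-0.444 -0.896  0.002]
 [-0.024  0.009 -1.   ]]
```

```bash
python3 nudge.py '[[-0.0135,0.0045,0,0,0.2],[-0.0135,0.0045,0.03,0,0.2],[-0.0135,0.0045,0.045,0,0.2],[-0.0135,0.0045,0.045,0,0.2]]' ;python3 -c "
from cart import *
show();s=robot.read_state();print(s['q'].round(3))"
```

```text
time: 5.6
position: [0.451, -0.0134, 0.0308]
eef_rot: [3.054, -0.715, -0.043]
ft_force: [-0.1, 0.2, 0.2]
grip_width: 0.203
finger_force: 0.0
t 5.65 tool lane mm [-122.7   22.1] z 0.0314 yawrel -0.425 F [-0.7  0.3  0.2]
carton x -206.8 y 61.2  15.7x234.6 ang -0.435 px [273. 383.]
carton x -185.3 y 8.7  8.5x46.8 ang 1.251 px [337. 331.]
carton x -153.9 y 76.7  8.1x46.5 ang 1.028 px [220. 331.]
carton x -88.0 y 6.9  41.1x58.6 ang -0.425 px [277. 198.]
[-0.024  0.888 -0.073  2.191  0.535  0.104 -2.636]
```

```bash
python3 nudge.py '[[0.003,0,0.01,0,0.2],[0.003,0,0.02,0,0.2],[0.003,0,0.024,0,0.2],[0.003,0,0.024,0,0.2]]' ;python3 -c "
from cart import *
show('wrist','w4.png');s=robot.read_state();print(s['q'].round(3),R.from_rotvec(s['eef_rot']).as_matrix().round(3))"
```

```text
time: 6.15
position: [0.4536, -0.0148, 0.0072]
eef_rot: [3.054, -0.716, -0.04]
ft_force: [0.4, -0.6, 0.0]
grip_width: 0.204
finger_force: 0.0
t 6.20 tool lane mm [-120.3   20.9] z 0.0074 yawrel -0.425 F [ 0.1 -0.4 -0.2]
carton x -179.0 y 49.6  13.2x196.8 ang -0.434 px [272. 383.]
carton x -161.6 y 4.7  7.1x40.2 ang 1.250 px [337. 329.]
carton x -134.8 y 61.8  7.0x39.2 ang 1.042 px [220. 332.]
carton x -87.9 y 6.9  43.2x58.6 ang -0.429 px [277. 216.]
[-0.046  0.941 -0.034  2.186  0.54   0.046 -2.637] [[ 0.896 -0.444 -0.025]
 [-0.444 -0.896  0.002]
 [-0.024  0.01  -1.   ]]
```

View pics/w4.png

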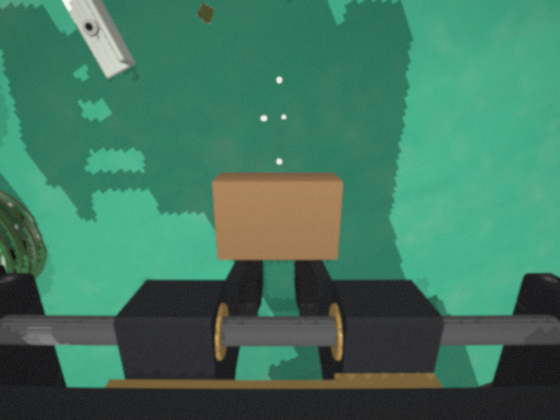

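The fingers are flush and centred behind the carton (rear edge at row 258). Next: push along an arc while turning, to square the carton.

```bash
python3 nudge.py '[[0.0055,-0.0005,0,0,0.2],[0.0115,0.0004,0,-0.05,0.2],[0.0174,0.0013,0,-0.107,0.2],[0.0233,0.0021,0,-0.16,0.2],[0.0292,0.0026,0,-0.213,0.2]]' ;python3 -c "
from cart import *
show();s=robot.read_state();print(s['q'].round(3))"
```

```text
time: 6.82
position: [0.4791, -0.0306, 0.0069]
eef_rot: [3.117, -0.383, -0.04]
ft_force: [-0.6, 0.7, 1.0]
grip_width: 0.197
finger_force: 0.4
t 6.88 tool lane mm [-93.3   5.6] z 0.0069 yawrel -0.208 F [-0.1 -0.7 -0.1]
carton x -157.6 y 21.9  12.9x196.6 ang -0.210 px [276. 383.]
carton x -117.6 y 43.1  7.1x39.4 ang 1.260 px [220. 332.]
carton x -130.6 y -18.6  7.1x40.1 ang 1.465 px [337. 331.]
carton x -62.4 y -0.4  43.8x58.6 ang -0.210 px [278. 222.]
[ 0.04   0.944 -0.115  2.106  0.656  0.149 -2.494]
```

```bash
python3 nudge.py '[[0.006,0.001,0,-0.05,0.2],[0.0117,0.0019,0,-0.105,0.2],[0.018,0.0027,0,-0.155,0.2],[0.024,0.0031,0,-0.208,0.2],[0.0288,0.0015,0,-0.208,0.2]]' ;python3 -c "
from cart import *
c=show('wrist','w5.png');L,r=rails(c,range(5,90,6),258);f=np.c_[LD,LN]
s=robot.read_state();print(s['q'].round(3))"
```

```text
time: 7.5
position: [0.5066, -0.039, 0.0061]
eef_rot: [-3.139, 0.062, 0.04]
ft_force: [-1.4, 0.4, 0.5]
grip_width: 0.2
finger_force: 0.3
t 7.55 tool lane mm [-65.6  -1. ] z 0.0062 yawrel -0.004 F [0.6 0.3 1.1]
carton x -130.6 y 1.7  13.1x195.5 ang 0.000 px [272. 383.]
carton x -96.1 y -32.7  6.9x38.3 ang 1.674 px [337. 332.]
carton x -96.0 y 29.9  7.0x38.6 ang 1.465 px [220. 332.]
carton x -34.1 y -1.6  43.6x58.4 ang -0.003 px [278. 223.]Traceback (most recent call last):
  File "<string>", line 3, in <module>
    c=show('wrist','w5.png');L,r=rails(c,range(5,90,6),258);f=np.c_[LD,LN]
                                 ~~~~~^^^^^^^^^^^^^^^^^^^^^
  File "lane.py", line 8, in rails
    return ray(c,L,0.0),ray(c,Rr,0.0)
           ~~~^^^^^^^^^
  File "h.py", line 16, in ray
    p=cv2.undistortPoints(np.float64(uv).reshape(-1,1,2),K(c),np.float64(c["dist_coeffs"])).reshape(-1,2)
      ~~~~~~~~~~~~~~~~~~~^^^^^^^^^^^^^^^^^^^^^^^^^^^^^^^^^^^^^^^^^^^^^^^^^^^^^^^^^^^^^^^^^^
cv2.error: OpenCV(4.12.0) /io/opencv/modules/calib3d/src/undistort.dispatch.cpp:347: error: (-215:Assertion failed) CV_IS_MAT(_src) && CV_IS_MAT(_dst) && (_src->rows == 1 || _src->cols == 1) && (_dst->rows == 1 || _dst->cols == 1) && _src->cols + _src->rows - 1 == _dst->rows + _dst->cols - 1 && (CV_MAT_TYPE(_src->type) == CV_32FC2 || CV_MAT_TYPE(_src->type) == CV_64FC2) && (CV_MAT_TYPE(_dst->type) == CV_32FC2 || CV_MAT_TYPE(_dst->type) == CV_64FC2) in function 'cvUndistortPointsInternal'
```

View pics/w5.png

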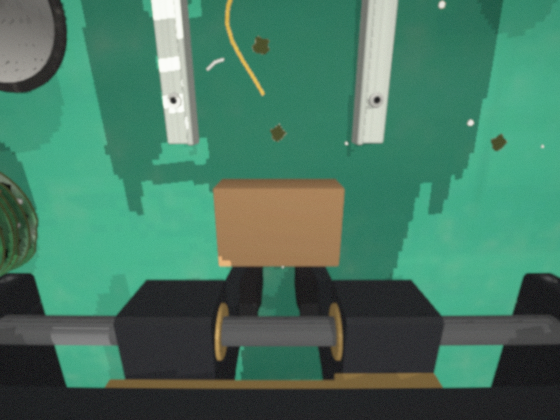

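The carton is square in front of the mouth, between the rail ends (199,143) and (353,143), slightly right of the centre line. I'll check the lane's lateral position and yaw from this closer view.

```bash
python3 - <<'E'
from cart import *
c=snap("wrist");h=cv2.cvtColor(c["img"],cv2.COLOR_RGB2HSV);m=h[...,1]<75
L=[];r=[]
for v in range(8,136,4):
    a=np.flatnonzero(m[v,:205]);b=np.flatnonzero(m[v,330:])+330
    L.append((a.max()+1,v+.5));r.append((b.min(),v+.5))
print(L[::8],r[::8])
for p in(L,r):
    q=(ray(c,p,0)-LM)@np.c_[LD,LN]*1000;d,o=fit(q);print(q[[0,10,20,-1]].round(1),"yaw",np.arctan2(d[1],d[0]),o)
print((ray(c,[[182,144],[368,143]],0)-LM)@np.c_[LD,LN]*1000);tool()
E
```

```text
[(np.int64(189), 8.5), (np.int64(192), 40.5), (np.int64(194), 72.5), (np.int64(197), 104.5)] [(np.int64(362), 8.5), (np.int64(359), 40.5), (np.int64(357), 72.5), (np.int64(355), 104.5)]
[[61.  38. ]
 [45.3 38.2]
 [28.4 37.9]
 [ 8.2 38.2]] yaw -0.0007241694 [33.945213 38.02965 ]
[[ 60.7 -38. ]
 [ 45.  -38. ]
 [ 28.1 -37.9]
 [  7.9 -38. ]] yaw -0.0012487187 [ 35.292473 -37.82936 ]
[[  2.68961278  47.29797544]
 [  2.85296582 -45.9601779 ]]
t 7.60 tool lane mm [-65.9  -0.9] z 0.0062 yawrel -0.004 F [ 0.4 -0.   0.1]
```

```bash
python3 nudge.py '[[0.008,-0.0002,-0.0004,-0.004,0.2],[0.016,-0.0004,-0.0008,-0.004,0.2],[0.024,-0.0006,-0.001,-0.004,0.2],[0.032,-0.0008,-0.0013,-0.004,0.2],[0.04,-0.001,-0.0016,-0.004,0.2]]' ;python3 -c "
from cart import *
show()"
```

```text
time: 8.22
position: [0.547, -0.0392, 0.0068]
eef_rot: [-3.139, 0.056, 0.039]
ft_force: [0.1, -0.3, 0.1]
grip_width: 0.2
finger_force: 0.1
t 8.28 tool lane mm [-24.8  -0.1] z 0.0069 yawrel -0.000 F [ 0.7  0.2 -1.1]
carton x -90.9 y 2.6  13.2x196.3 ang 0.004 px [273. 383.]
carton x -55.9 y -31.8  7.0x39.3 ang 1.672 px [337. 331.]
carton x -56.3 y 31.1  7.1x40.0 ang 1.469 px [220. 332.]
carton x 6.0 y -0.5  43.8x58.7 ang 0.001 px [279. 223.]
```

Tracking is accurate, so I'll keep pushing straight.

```bash
python3 nudge.py '[[0.008,0,-0.0002,0,0.2],[0.016,0,-0.0004,0,0.2],[0.024,0,-0.0006,0,0.2],[0.032,0,-0.0008,0,0.2],[0.04,0,-0.001,0,0.2]]' ;python3 -c "
from cart import *
show()"
```

```text
time: 8.9
position: [0.5869, -0.0407, 0.0067]
eef_rot: [-3.139, 0.056, 0.04]
ft_force: [-0.8, -0.3, 0.1]
grip_width: 0.199
finger_force: 0.1
t 8.95 tool lane mm [15.1 -0.2] z 0.0068 yawrel -0.000 F [ 0.8  0.6 -0.3]
carton x -51.0 y 2.4  12.8x195.8 ang 0.003 px [275. 383.]
carton x -16.1 y -31.8  7.0x38.8 ang 1.677 px [337. 331.]
carton x -16.0 y 31.1  7.1x39.3 ang 1.469 px [220. 331.]
carton x 46.2 y -0.6  43.3x58.5 ang 0.001 px [279. 223.]
```

```bash
python3 nudge.py '[[0.008,0,-0.0002,0,0.2],[0.016,0,-0.0004,0,0.2],[0.024,0,-0.0006,0,0.2],[0.032,0,-0.0008,0,0.2],[0.04,0,-0.001,0,0.2]]' ;python3 -c "
from cart import *
show()"; python3 nudge.py '[[0.006,0,-0.0002,0,0.2],[0.012,0,-0.0004,0,0.2],[0.017,0,-0.0005,0,0.2],[0.022,0,-0.0006,0,0.2],[0.025,0,-0.0007,0,0.2]]' ;python3 -c "
from cart import *
show('wrist','w6.png')"
```

```text
time: 9.57
position: [0.6269, -0.0421, 0.0067]
eef_rot: [-3.139, 0.056, 0.04]
ft_force: [-0.3, -0.4, 0.0]
grip_width: 0.201
finger_force: 0.1
t 9.62 tool lane mm [55.1 -0.1] z 0.0068 yawrel -0.000 F [ 0.9  0.5 -0.1]
carton x -11.1 y 2.7  12.9x196.4 ang 0.005 px [275. 383.]
carton x 23.8 y 31.2  7.0x38.8 ang 1.472 px [220. 332.]
carton x 24.1 y -31.6  7.3x39.3 ang 1.656 px [337. 331.]
carton x 86.3 y -0.5  43.3x58.7 ang 0.001 px [279. 223.]
time: 10.25
position: [0.6517, -0.043, 0.0068]
eef_rot: [-3.139, 0.056, 0.039]
ft_force: [-0.3, 0.2, 0.2]
grip_width: 0.203
finger_force: 0.1
t 10.30 tool lane mm [78.9 -0.1] z 0.0068 yawrel 0.000 F [0.2 0.2 0.3]
carton x 13.8 y 2.3  13.2x195.8 ang 0.005 px [275. 383.]
carton x 48.9 y -31.7  7.0x39.4 ang 1.675 px [337. 332.]
carton x 48.8 y 31.1  7.1x39.4 ang 1.468 px [220. 332.]
carton x 110.8 y -0.4  43.8x58.3 ang 0.001 px [279. 223.]
```

View pics/w6.png

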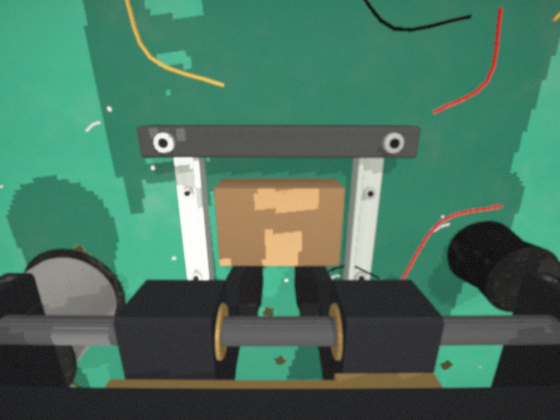

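The carton is centred between the rails, with about 10 mm left to the stop bar (bar face at row 157, carton front at row 181). I'll creep forward and watch the force.

```bash
python3 nudge.py '[[0.002,0,0,0,0.2],[0.004,0,-0.0001,0,0.2],[0.006,0,-0.0002,0,0.2],[0.007,0,-0.0002,0,0.2],[0.008,0,-0.0002,0,0.2]]' ;python3 nudge.py '[[0.0005,0,0,0,0.2],[0.001,0,0,0,0.2],[0.001,0,0,0,0.2]]';python3 -c "
from cart import *
show('wrist','w7.png')"
```

```text
time: 10.92
position: [0.6594, -0.0433, 0.0068]
eef_rot: [-3.139, 0.056, 0.04]
ft_force: [-0.4, 0.7, -0.5]
grip_width: 0.2
finger_force: 0.1
time: 11.3
position: [0.6604, -0.0433, 0.0068]
eef_rot: [-3.139, 0.056, 0.039]
ft_force: [-0.4, 0.2, -0.7]
grip_width: 0.203
finger_force: 0.1
t 11.35 tool lane mm [87.3 -0.2] z 0.0068 yawrel 0.000 F [ 0.1 -0.1 -0.7]
carton x 22.5 y 2.6  13.2x196.4 ang 0.004 px [274. 383.]
carton x 57.5 y -31.7  7.3x39.4 ang 1.697 px [337. 332.]
carton x 57.1 y 31.2  7.2x39.9 ang 1.469 px [220. 331.]
carton x 120.0 y -0.5  43.7x58.6 ang 0.001 px [279. 223.]
```

View pics/w7.png

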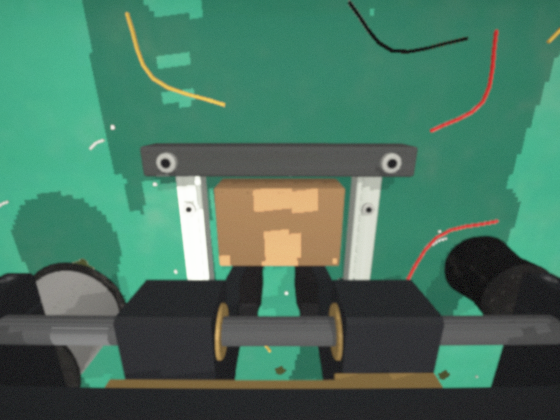

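About 2 mm of gap remains (rows 176 to 181). I'll creep until there is contact.

```bash
for i in 1 2; do python3 nudge.py '[[0.0005,0,0,0,0.2],[0.001,0,0,0,0.2],[0.001,0,0,0,0.2]]' | egrep 'pos|ft_'; done;python3 -c "
from cart import *
show()"
```

```text
position: [0.6614, -0.0433, 0.0068]
ft_force: [-1.0, 0.2, 0.5]
position: [0.6624, -0.0434, 0.0068]
ft_force: [-1.6, -0.7, 0.8]
t 12.15 tool lane mm [89.3 -0.2] z 0.0068 yawrel 0.000 F [-0.9  1.4  0.3]
carton x 24.5 y 3.1  13.2x195.6 ang 0.005 px [274. 383.]
carton x 58.9 y 31.2  7.1x39.4 ang 1.468 px [220. 332.]
carton x 59.6 y -31.6  7.3x39.2 ang 1.654 px [337. 331.]
carton x 121.5 y -0.5  42.8x58.6 ang 0.001 px [279. 223.]
```

```bash
python3 nudge.py '[[0.0005,0,0,0,0.2],[0.001,0,0,0,0.2],[0.001,0,0,0,0.2]]' | egrep 'pos|ft_'; python3 nudge.py '[[0.0005,0,0,0,0.2],[0.001,0,0,0,0.2],[0.001,0,0,0,0.2]]' | egrep 'pos|ft_';python3 -c "
from cart import *
show()"
```

```text
position: [0.6635, -0.0434, 0.0067]
ft_force: [-0.8, 0.4, 0.8]
position: [0.6645, -0.0434, 0.0067]
ft_force: [-0.6, -0.6, 0.1]
t 12.95 tool lane mm [91.3 -0.2] z 0.0067 yawrel 0.000 F [-0.6 -0.1  0.2]
carton x 26.8 y 2.8  13.1x196.0 ang 0.004 px [273. 383.]
carton x 61.8 y -31.6  7.3x39.2 ang 1.654 px [337. 330.]
carton x 61.3 y 31.2  7.1x39.9 ang 1.473 px [220. 332.]
carton x 122.7 y -0.5  41.0x58.6 ang 0.001 px [279. 224.]
```

```bash
python3 nudge.py '[[0.0005,0,0,0,0.2],[0.001,0,0,0,0.2],[0.001,0,0,0,0.2]]' | egrep 'pos|ft_'; python3 -c "
from cart import *
show('wrist','w8.png')
a=cv2.imread('pics/w8.png')[120:300,130:420];cv2.imwrite('pics/w8c.png',cv2.resize(a,None,fx=2.7,fy=2.7,interpolation=cv2.INTER_CUBIC))"
```

```text
position: [0.6646, -0.0435, 0.0067]
ft_force: [-3.8, 0.0, 3.8]
t 13.38 tool lane mm [91.5 -0.2] z 0.0066 yawrel 0.000 F [-3.5  0.5  3.4]
carton x 26.8 y 2.9  13.2x197.1 ang 0.004 px [275. 383.]
carton x 61.9 y -31.6  7.3x39.3 ang 1.655 px [337. 331.]
carton x 61.5 y 31.2  7.1x40.0 ang 1.470 px [220. 332.]
carton x 122.6 y -0.5  41.5x58.8 ang 0.001 px [279. 224.]
```

View pics/w8c.png

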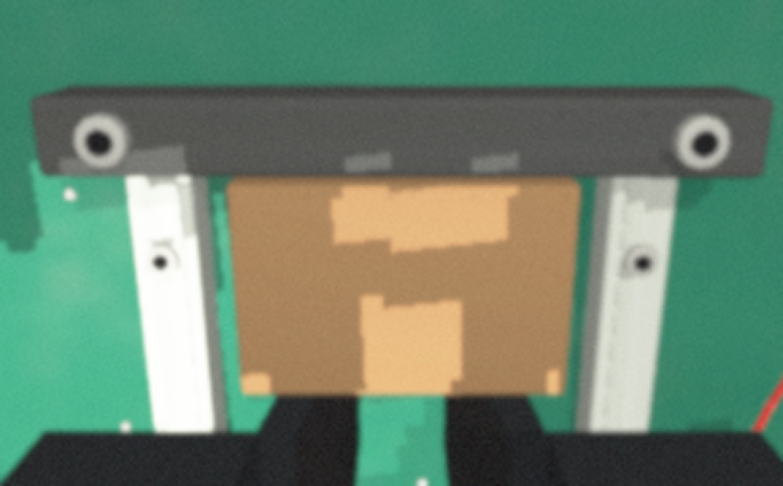

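The carton is flush and square against the stop bar with clear gaps to both rails, and the force has risen to 3.8 N. I'll back straight off, then lift.

```bash
python3 nudge.py '[[-0.005,0,0,0,0.2],[-0.015,0,0,0,0.2],[-0.03,0,0,0,0.2],[-0.03,0,-0.03,0,0.2],[-0.03,0,-0.08,0,0.2]]'; python3 nudge.py '[[0,0,-0.02,0,0.2],[0,0,-0.02,0,0.2],[0,0,-0.02,0,0.2],[0,0,-0.02,0,0.2]]' | egrep 'time|pos|ft_';python3 -c "
from cart import *
show()"
```

```text
time: 14.0
position: [0.6356, -0.0428, 0.0867]
eef_rot: [-3.14, 0.055, 0.045]
ft_force: [0.8, 0.6, 0.1]
grip_width: 0.202
finger_force: 0.0
time: 14.5
position: [0.6368, -0.0427, 0.1056]
ft_force: [-0.3, -0.1, -1.5]
t 14.55 tool lane mm [63.8 -0.4] z 0.1058 yawrel 0.000 F [-0.2  0.1 -0.2]
carton x -115.4 y 4.3  23.5x349.4 ang 0.004 px [274. 383.]
carton x -53.1 y -56.4  13.5x69.9 ang 1.678 px [337. 331.]
carton x -53.0 y 54.9  12.7x69.8 ang 1.469 px [220. 331.]
carton x 122.1 y -0.6  39.6x58.8 ang 0.001 px [278. 145.]
```

The carton stayed put, square and centred, so I'm handing the job in.

```bash
python3 -c "
from plant import robot
print(robot.finish_job())"
```

```text
the job is handed in; nothing more can be done
None
```

The carton rests flat against the stop bar, square (about 0.001 rad off) and within 1 mm of the lane's centre line. It stayed clear of both rails, nothing else was touched, and I handed the job in at about 14.6 s; the hand-in returned no verdict.

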